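Seat the two knob modules in the card frame

ROBOT

A 6-joint arm with a two-finger parallel gripper is mounted at the origin on the work surface. World frame = base frame: x ahead of the robot, y to its left, z up, the work surface at z = 0. Lengths are in m, angles in rad, forces in N, time in s.
With the tool pointing down it reaches from about 0.35 to 0.8 m from the base axis. Payload 7.3 kg.
Tool frame: the origin (TCP) lies between the finger pads; the fingertips stand 17 mm ahead of it and the grasp point (between the pads) lies 2 mm behind it; z points along the fingers, y is the direction in which the jaws open and shut (so a half turn about z gives the same grasp; the last joint's range is limited). The gripper opens to 85 mm and grips with 20 to 120 N. Pads are 22 mm wide; open, the fingers measure 114 mm over their backs; the gripper's body (76 mm by 85 mm) begins 54 mm behind the grasp point. The pads swing forward as they close: fully open they stand 13 mm farther back than shut.
Start: joints at [1.072, 0.342, 1.524, -0, 1.275, -0.146], TCP at [0.181, 0.493, 0.248] pointing down, gripper open.
Joint ranges: [-2.53, 2.53], [-0.77, 2.02], [0.04, 2.7], [-1, 4.14], [0.28, 2.66], [-3.11, 3.11]. Speed limits (rad/s): [2.57, 2.57, 3.14, 3.14, 3.14, 3.14].

INTERFACE

Orientations are given as a 3x3 rotation matrix whose columns are the frame's x, y, z axes.
In Python, from cell import monitor, vision, finish_job gives the robot as it stands.
- The arm moves only by the tool jog_arm, never from a script. Its arguments are lists of equal length, an entry for each row: "travel": the shift along the tool's x, y, z in mm, a list of three; "spin": the turn about the tool's z in rad. A call has exactly 8 rows; each row is the pose to reach, as a shift and turn from the pose commanded when the call began, along the tool's axes at that moment; what a row does not reach only later rows make up. A row lasts 1/10 s, in which the tool goes at most 50 mm and 8.59 degrees, less where a joint would pass 70% of its speed; a pose out of reach is approached as far as the arm can. A call with a gripper value outside its range is refused whole. "gripper" is the opening in per cent of the stroke, from 0 (shut) to 100 (fully open), set as the call begins (left out, the last holds). The fingers move at their own pace and stop on an object; "force" is the grip in N (left out, the last holds). Time passes only in rows, so rows that repeat a pose let the fingers close, or fill a call up. It gives the time, the measured TCP pose, the force and the opening at its end, in the units of the state.
- monitor.get_obs(): the state, without advancing time (a new reading comes with each control period).
- vision.grab_frame(name): name is "scene" or "top" or "wrist"; returns the picture (480x640x3 uint8, red, green, blue); there is no depth.
- vision.camera_info(name): a dict with "fx", "fy", "cx", "cy" (pixels), "eye" and "orientation" of the camera in the world; the wrist camera has in their place "T_tool_cam" (4x4, takes a point from camera to tool coordinates, whose origin is the TCP and whose axes are the flange's). Camera axes: x right, y up, looking along -z (the intrinsics and any distortion apply to the point x, -y, -z); pixel columns grow to the right and rows downward; lengths in m; the calibration is good to about 2 mm. The wrist camera is an equidistant fisheye: a pixel r from the principal point sees the ray r / f radians off the axis. A picture is of the moment at which its call begins: read the wrist's pose just before it. camera_info takes no time and is no camera call.
- finish_job(): hands the job in, once; it reports no verdict.
Trained networks look in the newest picture that a camera, given by its name, has taken for a name from the list of things; names that differ only in an ending like _2 or _b are one class to them, and where a whole thing is asked for, a point or a joint stands for the part that bears it (a point fixed in the world has none). Each returns a list of dicts, best first, with "confidence" (0 to 1); they miss things now and then, are a little off and sometimes report something else, mostly with a low value. They report only what shows in the picture. A call takes as long as a camera call.
- vision.search_frame(thing, camera): "box" ([left, top, right, bottom] in pixels, round what is visible of it).
- vision.silhouettes(thing, camera): "region" (480x640 bool, what is visible of it) and "box" ([left, top, right, bottom] in pixels, round what is visible of it).
- vision.landmark_of(thing, camera): "location" ([column, row] in pixels: a listed point, or the origin of a listed thing).
The state is a dict: "t": time; "q": joint angles; "dq": joint speeds; "effort": joint torques, N m; "ee_pos": TCP position; "ee_rot": TCP orientation; "ft_force": force on the tool from outside, world axes, zero at the start; "wrist_torque": the same for the moment, N m; "width": finger opening in m.
Only numpy, scipy, OpenCV 4.12 (cv2) and the standard library are available. Lean on these libraries where they do the work, as an engineer would, in place of code of your own. Each camera call takes 0.05 s, during which the arm holds its last target. There are 200 camera calls.

TASK

On the bench a card frame lies on its back with four plug-in modules side by side in it, and three of them stick out. Press the two modules that carry rotary knobs straight down until each faceplate is fully home, flush with the frame's rails. The module with the two slide faders has been pulled part-way out for repair: leave it sticking out as it is.

Things in the scene. Friction and masses are not known exactly. Their poses are not given: they have to be found in the camera images.
- mod_big_face (a point): Press home. Module with one big knob (30 mm wide, 16 high) near each end of its bare-metal 128 x 55 mm faceplate; the middle 50 mm of the length is bare. Origin: centre of the faceplate's top; x along its length, y across, z up (the same for all four). Starts 22 to 30 mm proud; slides only straight down, against about 10 N plus 30 N per m/s; stays where left; firm stop when flush.
- mod_small_face (a point): Press home. Module with four small knobs (13 mm wide, 13 high) near each end of an equal faceplate; the middle 50 mm of the length is bare. Origin: centre of the faceplate's top. Starts 22 to 30 mm proud; slides and stops like the first. The order of the four modules in the frame varies; their centres are 57 mm apart.
- mod_fader_face (a point): Leave out. Module with two fader slots along an equal faceplate, each with one small rectangular cap (18 x 12 mm, 9 high). Origin: centre of the faceplate's top. Starts 22 to 30 mm proud and slides down as easily as the others, so keep off it.
- mod_blank_face (a point): Already home. Module with an equal but blank faceplate, only thin stripes across near its ends. Origin: centre of the faceplate's top, 150 mm above the bench, flush with the rails: the height at which a module is fully home. The frame is fixed to the bench, 155 x 246 mm, rails 150 mm high.

How it is judged:
At the end, for the whole second after the job is handed in: Both knob modules have their faceplates flush with the seated blank module's, at most 3 mm above it, and the fader module still stands out as it began, within 6 mm (z of each of mod_big_face, mod_small_face in the frame of mod_blank_face below 0.003 m and distance of mod_fader_face from where it was at the start of the episode below 0.006 m); the robot touches nothing.
It also fails if it takes over 35 s, if anything falls off the work surface, if the arm or the gripper's body presses on something with over 40 N, if the wrist force passes 120 N, or if a joint passes its speed limit or range.

## Working session

There is one attempt and no reset: what is moved stays moved. The work goes in short steps, Python scripts to look and compute and a tool call to move; the robot and the scene stay as the last step left them, time stands still between calls to the robot, and variables do not carry over. Pictures are saved under pics/ and viewed, about 8 in all and at most 12, crops included, and the job is handed in when it is done.

Besides the shell and the picture viewer there is one more tool, called after "Call:" as name(argument=value, ...), one argument or row to a line, values as JSON. jog_arm: Moves the arm, as the interface text tells. Its arguments: {"type":"object","properties":{"travel":{"type":"array","items":{"type":"array","items":{"type":"number"}}},"spin":{"type":"array","items":{"type":"number"}},"gripper":{"type":"number"},"force":{"type":"number"}},"required":["travel","spin"]}

```bash
mkdir -p pics; cat > h.py <<'E'
import numpy as np, cv2
from cell import monitor, vision, finish_job
N=["mod_big_face","mod_small_face","mod_fader_face","mod_blank_face"]
def save(c,n):
    im=vision.grab_frame(c); cv2.imwrite(f"pics/{n}.png",im[:,:,::-1]); return im
def ray(c,p):
    i=vision.camera_info(c); R=np.array(i["orientation"])
    d=R@np.array([(p[0]-i["cx"])/i["fx"],-(p[1]-i["cy"])/i["fy"],-1]); return np.array(i["eye"]),d
def atz(c,p,z):
    e,d=ray(c,p); return e+d*(z-e[2])/d[2]
E
python3 - <<'E'
from h import *
np.set_printoptions(precision=4,suppress=True)
for c in ["scene","top"]:
    save(c,c+"0"); i=vision.camera_info(c); print(c,i)
    for n in N:
        for r in vision.landmark_of(n,c)[:2]:
            print(n,r["confidence"],np.array(r["location"]),atz(c,r["location"],.15),atz(c,r["location"],.176))
o=monitor.get_obs(); print(o["t"],o["ee_pos"],o["ee_rot"],o["ft_force"],o["width"])
E
```

```text
scene {'fx': 492.463278392788, 'fy': 492.463278392788, 'cx': 322.33212069590775, 'cy': 236.86742052501452, 'eye': array([ 0.9852, -0.1645,  0.6435]), 'orientation': array([[ 0.4467, -0.5976,  0.6658],
       [ 0.8946,  0.3064, -0.3252],
       [-0.0097,  0.7409,  0.6715]])}
mod_big_face 0.56 [235.3 288.9] [ 0.5356 -0.0756  0.15  ] [ 0.5593 -0.0803  0.176 ]
mod_small_face 0.97 [279.5 282.8] [ 0.5523 -0.0185  0.15  ] [ 0.5751 -0.0262  0.176 ]
mod_fader_face 0.73 [145.1 299.5] [ 0.4993 -0.1876  0.15  ] [ 0.5249 -0.1864  0.176 ]
mod_blank_face 0.72 [194.9 307.1] [ 0.5417 -0.1326  0.15  ] [ 0.5651 -0.1343  0.176 ]
top {'fx': 494.1902303483193, 'fy': 494.1902303483193, 'cx': 326.74081649581507, 'cy': 238.62157583440563, 'eye': array([0.4879, 0.0299, 0.8717]), 'orientation': array([[-0.0248,  0.9938, -0.1086],
       [-0.9997, -0.0246,  0.0028],
       [ 0.0001,  0.1086,  0.9941]])}
mod_big_face 0.65 [404.7 240.3] [ 0.5614 -0.0865  0.15  ] [ 0.5587 -0.0824  0.176 ]
mod_small_face 0.63 [365.  230.1] [ 0.5779 -0.0288  0.15  ] [ 0.5747 -0.0267  0.176 ]
mod_fader_face 0.75 [477.4 264.4] [ 0.5234 -0.1912  0.15  ] [ 0.5221 -0.1833  0.176 ]
mod_blank_face 0.78 [440.4 255.1] [ 0.5383 -0.1379  0.15  ] [ 0.5365 -0.1318  0.176 ]
0.5 [0.1814 0.4927 0.2483] [[-0.9384  0.3455  0.    ]
 [ 0.3455  0.9384  0.    ]
 [-0.      0.     -1.    ]] [-0.2835  0.2503 -0.2281] 0.08580382677893224
```

```bash
python3 -c "
import cv2,numpy as np
a=cv2.imread('pics/scene0.png');b=cv2.imread('pics/top0.png')
cv2.imwrite('pics/both0.png',np.hstack([cv2.resize(a,(400,300)),cv2.resize(b,(400,300))]))"
```

```text
(no output)
```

View pics/top0.png

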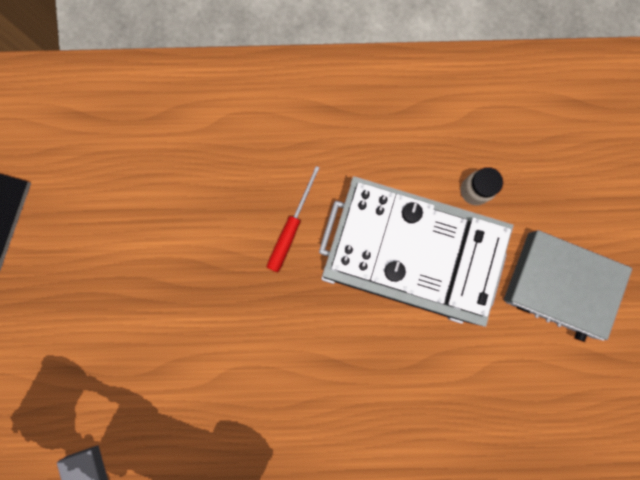

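View pics/scene0.png

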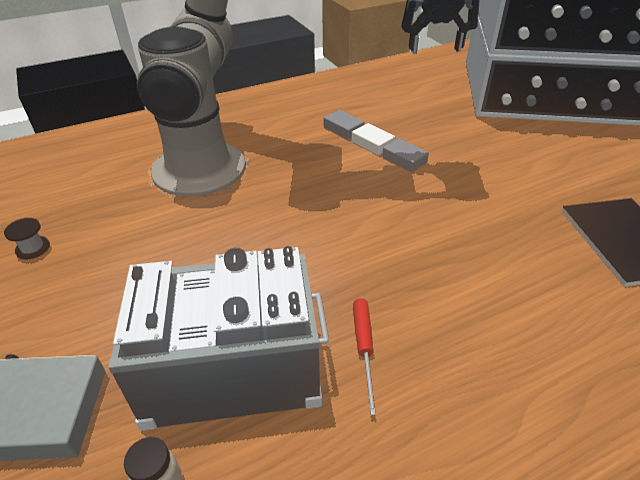

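The pictures show the order, from +y to -y, as small, big, blank, fader. The two cameras agree on small at about (0.575, -0.0265) and big at about (0.559, -0.0813). The tool is already roughly aligned with the frame, so I'll close the gripper and move over small.

Call:
jog_arm(
  travel=[
    [-39,-25,0],
    [-78,-50,0],
    [-118,-75,0],
    [-157,-100,0],
    [-196,-125,0],
    [-235,-150,0],
    [-275,-175,0],
    [-314,-200,0],
  ],
  spin=[0,0,0,0,0,0,0,0],
  gripper=0,
  force=60,
)

```text
t: 1.3
ee_pos: [0.4079, 0.1948, 0.2486]
ee_rot: [[-0.938, 0.346, 0.001], [0.346, 0.938, 0.0], [-0.001, 0.001, -1.0]]
ft_force: [1.0, 0.8, 0.5]
width: -0.0002
```

Call:
jog_arm(
  travel=[
    [-39,-25,0],
    [-78,-50,0],
    [-118,-75,0],
    [-157,-100,0],
    [-196,-125,0],
    [-235,-151,0],
    [-235,-151,0],
    [-235,-151,0],
  ],
  spin=[0,0,0,0,0,0,0,0],
)

```text
t: 2.1
ee_pos: [0.5754, -0.0273, 0.2476]
ee_rot: [[-0.938, 0.347, -0.001], [0.347, 0.938, 0.001], [0.001, 0.0, -1.0]]
ft_force: [-0.6, 0.1, -0.8]
width: 0.0002
```

```bash
python3 - <<'E'
from h import *
np.set_printoptions(precision=4,suppress=True)
o=monitor.get_obs(); print(o["t"],o["ee_pos"],o["ee_rot"],o["ft_force"],o["width"])
a=save("wrist","w1")
T=np.array(vision.camera_info("wrist")["T_tool_cam"]);i=vision.camera_info("wrist")
R=np.array(o["ee_rot"]);p=np.array(o["ee_pos"])
for n in N:
    for r in vision.landmark_of(n,"wrist")[:1]:
        u=np.array(r["location"])-[i["cx"],i["cy"]];th=np.hypot(*u)/i["fx"];u/=np.hypot(*u)
        d=R@T[:3,:3]@np.array([np.sin(th)*u[0],-np.sin(th)*u[1],-np.cos(th)]);e=p+R@T[:3,3]
        z=.15 if "blank" in n else .176
        print(n,r["confidence"],r["location"],e+d*(z-e[2])/d[2])
s=save("scene","s1")
for n in N: print(n,[(r["confidence"],r["location"]) for r in vision.landmark_of(n,"scene")[:1]])
E
```

```text
2.1 [ 0.5754 -0.0273  0.2476] [[-0.9377  0.3475 -0.0011]
 [ 0.3475  0.9377  0.0006]
 [ 0.0013  0.0001 -1.    ]] [-0.5674  0.109  -0.7675] 0.0002430177576515166
mod_big_face 0.7 [219.8, 258.3] [ 0.5568 -0.08    0.176 ]
mod_small_face 0.81 [322.5, 250.8] [ 0.573  -0.0226  0.176 ]
mod_fader_face 0.79 [67.7, 260.7] [ 0.5218 -0.1858  0.176 ]
mod_blank_face 0.6 [152.7, 243.9] [ 0.5375 -0.1313  0.15  ]
mod_big_face [(0.64, [238.3, 285.0])]
mod_small_face [(0.64, [282.2, 284.4])]
mod_fader_face [(0.82, [145.8, 298.2])]
mod_blank_face [(0.81, [192.8, 303.6])]
```

View pics/w1.png

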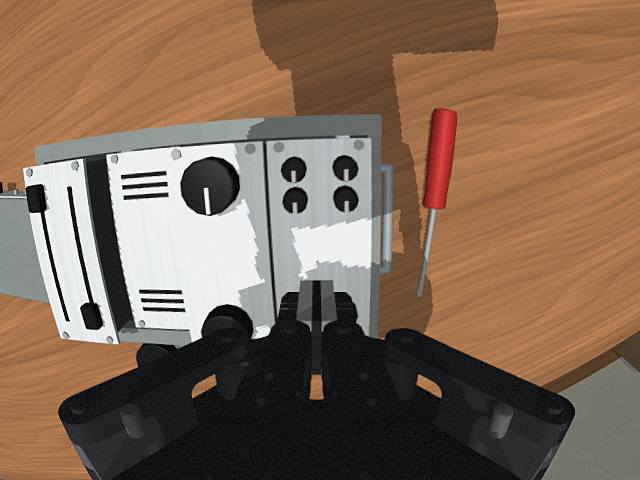

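Wrist view: the fader is far left (68, 261), then the blank with its stripes, then big. Small is centred at (322, 250), under the closed fingers near (317, 290). Going down.

Call:
jog_arm(
  travel=[
    [0,2,15],
    [-1,3,30],
    [-1,3,40],
    [-1,3,46],
    [-1,3,52],
    [-1,3,58],
    [-1,3,64],
    [-1,3,70],
  ],
  spin=[0,0.02,0.04,0.04,0.04,0.04,0.04,0.04],
)

```text
t: 3.4
ee_pos: [0.5775, -0.0239, 0.1801]
ee_rot: [[-0.924, 0.382, 0.002], [0.382, 0.924, -0.0], [-0.002, 0.0, -1.0]]
ft_force: [-5.3, 0.4, 11.5]
width: 0.0
```

Call:
jog_arm(
  travel=[
    [0,0,2],
    [0,0,4],
    [0,0,6],
    [0,0,8],
    [0,0,9],
    [0,0,9],
    [0,0,9],
    [0,0,9],
  ],
  spin=[0,0,0,0,0,0,0,0],
)

```text
t: 4.2
ee_pos: [0.5775, -0.024, 0.1709]
ee_rot: [[-0.924, 0.383, 0.002], [0.383, 0.924, -0.0], [-0.002, 0.0, -1.0]]
ft_force: [-4.0, 0.3, 8.9]
width: 0.0002
```

Call:
jog_arm(
  travel=[
    [0,0,1],
    [0,0,2],
    [0,0,3],
    [0,0,4],
    [0,0,5],
    [0,0,5],
    [0,0,5],
    [0,0,5],
  ],
  spin=[0,0,0,0,0,0,0,0],
)

```text
t: 5.0
ee_pos: [0.5775, -0.024, 0.167]
ee_rot: [[-0.924, 0.382, 0.002], [0.382, 0.924, -0.0], [-0.002, 0.001, -1.0]]
ft_force: [-6.2, 1.0, 15.2]
width: 0.0002
```

Contact is stiffening near the expected height of 0.167. One more small push should confirm the stop.

Call:
jog_arm(
  travel=[
    [0,0,1],
    [0,0,2],
    [0,0,2],
    [0,0,3],
    [0,0,3],
    [0,0,3],
    [0,0,3],
    [0,0,3],
  ],
  spin=[0,0,0,0,0,0,0,0],
)

```text
t: 5.8
ee_pos: [0.5775, -0.0239, 0.1668]
ee_rot: [[-0.924, 0.382, 0.004], [0.382, 0.924, -0.001], [-0.004, 0.001, -1.0]]
ft_force: [-12.9, 2.1, 33.1]
width: -0.0
```

Firm stop: 33 N with no further motion. Retracting and moving over big.

Call:
jog_arm(
  travel=[
    [0,0,-30],
    [0,0,-60],
    [-2,-20,-70],
    [-3,-45,-70],
    [-4,-60,-70],
    [-4,-60,-60],
    [-4,-60,-45],
    [-4,-60,-40],
  ],
  spin=[0,0,-0.04,-0.08,-0.08,-0.08,-0.08,-0.08],
)

```text
t: 6.6
ee_pos: [0.5572, -0.08, 0.1989]
ee_rot: [[-0.951, 0.309, -0.003], [0.309, 0.951, 0.002], [0.004, 0.0, -1.0]]
ft_force: [0.6, 0.0, 0.1]
width: -0.0002
```

Call:
jog_arm(
  travel=[
    [0,0,6],
    [0,0,12],
    [0,0,18],
    [0,0,24],
    [0,0,29],
    [0,0,32],
    [0,0,34],
    [0,0,35],
  ],
  spin=[0,0,0,0,0,0,0,0],
)

```text
t: 7.4
ee_pos: [0.5579, -0.0802, 0.1673]
ee_rot: [[-0.952, 0.307, 0.0], [0.307, 0.952, 0.0], [0.0, 0.0, -1.0]]
ft_force: [-4.8, 1.9, 10.7]
width: 0.0
```

Call:
jog_arm(
  travel=[
    [0,0,1],
    [0,0,2],
    [0,0,3],
    [0,0,4],
    [0,0,4],
    [0,0,4],
    [0,0,4],
    [0,0,4],
  ],
  spin=[0,0,0,0,0,0,0,0],
)

```text
t: 8.2
ee_pos: [0.5579, -0.0802, 0.1668]
ee_rot: [[-0.952, 0.307, 0.002], [0.307, 0.952, -0.001], [-0.003, 0.0, -1.0]]
ft_force: [-12.7, 3.1, 31.9]
width: 0.0002
```

Call:
jog_arm(
  travel=[
    [0,0,-30],
    [0,0,-60],
    [0,0,-90],
    [0,20,-100],
    [0,60,-100],
    [0,110,-100],
    [0,160,-100],
    [0,200,-100],
  ],
  spin=[0,0,0,0,0,0,0,0],
)

```text
t: 9.0
ee_pos: [0.62, 0.1126, 0.2622]
ee_rot: [[-0.952, 0.307, 0.0], [0.307, 0.952, 0.001], [-0.0, 0.001, -1.0]]
ft_force: [0.8, -0.1, -0.4]
width: 0.0003
```

```bash
python3 - <<'E'
from h import *
np.set_printoptions(precision=4,suppress=True)
for c in ["scene","top"]:
    save(c,c+"2")
    for n in N:
        for r in vision.landmark_of(n,c)[:1]:
            print(c,n,r["confidence"],np.array(r["location"]),atz(c,r["location"],.15),atz(c,r["location"],.176))
o=monitor.get_obs(); print(o["t"],o["ee_pos"],o["ft_force"])
cv2.imwrite("pics/c2.png",cv2.resize(cv2.imread("pics/scene2.png")[220:440,80:360],None,fx=2.7,fy=2.7,interpolation=cv2.INTER_CUBIC))
E
```

```text
scene mod_big_face 0.78 [239.1 300.3] [ 0.5568 -0.0777  0.15  ] [ 0.5794 -0.0823  0.176 ]
scene mod_small_face 0.86 [282.7 296.1] [ 0.5761 -0.024   0.15  ] [ 0.5977 -0.0314  0.176 ]
scene mod_fader_face 0.75 [144.3 297.7] [ 0.4957 -0.1879  0.15  ] [ 0.5215 -0.1867  0.176 ]
scene mod_blank_face 0.95 [192.2 308.8] [ 0.5429 -0.1365  0.15  ] [ 0.5662 -0.138   0.176 ]
top mod_big_face 0.77 [398.1 242. ] [ 0.5591 -0.0768  0.15  ] [ 0.5566 -0.0729  0.176 ]
top mod_small_face 0.83 [361.7 233.8] [ 0.5726 -0.0237  0.15  ] [ 0.5695 -0.0218  0.176 ]
top mod_fader_face 0.56 [478.9 267.9] [ 0.5182 -0.1931  0.15  ] [ 0.5171 -0.1851  0.176 ]
top mod_blank_face 0.82 [438.1 256.8] [ 0.5359 -0.1344  0.15  ] [ 0.5342 -0.1285  0.176 ]
9.5 [0.6195 0.1083 0.2626] [-0.5113  0.9889 -0.427 ]
```

View pics/c2.png

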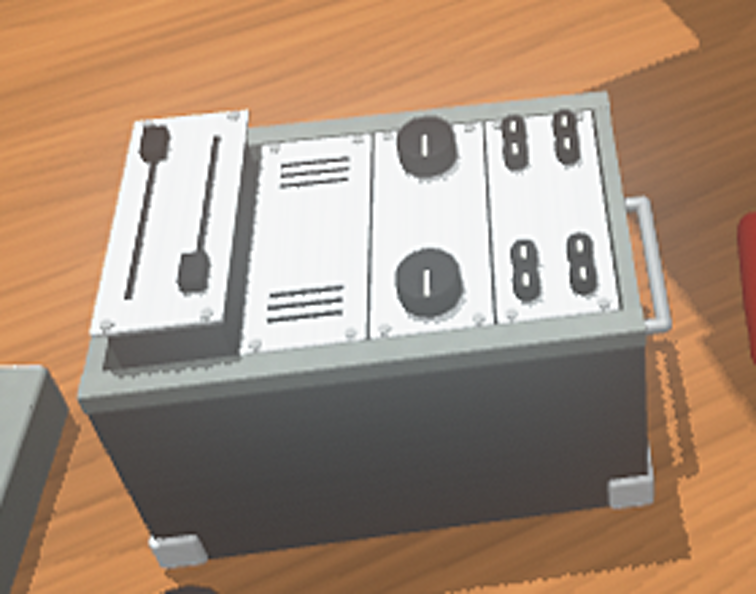

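The crop shows both knob modules level with the blank and the rails, with big at about (425, 215) and small at about (548, 205). The fader module still sticks out on the left, and the arm is clear. Handing in.

```bash
python3 -c "
from cell import finish_job
print(finish_job())"
```

```text
the job is handed in; nothing more can be done
None
```

I pressed both knob modules home with the closed fingertips on their bare middles and left the fader module alone. I then backed the arm clear and handed the job in at about 9.5 s.

- **Knob modules:** each ended on a firm stop, at about 32–33 N vertical force with no further motion. The TCP stood at 0.1668 m, which puts the fingertips at about 0.150 m, the flush height. The last scene picture shows both level with the blank module, and their two-camera positions agree to about 4 mm at z = 0.15.
- **Fader module:** it still stands out, and its landmark moved about 2 px in the scene camera and 4 px in the top camera. That is within the networks' noise, because the untouched blank moved by similar amounts.
- **Arm:** it was clear of the frame, with a wrist force reading of about 1 N.
- **Minor slip:** on the first press I turned the tool about 2° the wrong way. It had no visible effect, and I corrected it before the second press. No final check failed.

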